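# Switch the ball sorter to its empty tray

## Task

The left tray of the ball sorter is full, so press the raised right-hand end of the seesaw gate down with a fingertip until the gate has rocked fully over to the right. Then push the two steel balls waiting on the infeed channel off its end onto the gate, so that both roll by themselves down the right-hand chute into the empty tray. Do not pick up, lift or carry a ball, or touch one once it has rolled away down the gate, and leave the other things on the bench where they are.

Things in the scene. Friction and masses are not known exactly. Their poses are not given: they have to be found in the camera images.
- stand: Fixed sorting stand of grey sheet steel, about 235 mm (x) by 525 mm (y), at most 160 mm high with its gate. Origin: on the bench, straight under the middle of the gate. Its x axis points from the gate along the infeed channel, away from the robot; y to the left (full) tray; z up. On either side of the gate (+y left, -y right) a short fixed chute slopes down to a tray.
- gate (a joint): Tilt (rad) of the seesaw gate: an aluminium trough along stand y, 200 x 70 mm, walls 26 mm (robot side) and 18 mm, pivot along stand x, 100 mm above the bench over the stand's origin. -0.30 fully over to the left (left end low), +0.30 fully over to the right (stops). Starts tilted left. Stiff pivot: it stays where it is left; pressing a tab moves it with 2 to 3 N.
- right_tab (a point): Top centre of the flat press tab at the gate's right end, at stand x = -58 mm and 80 mm to the right of the pivot. The tab, 47 (x) x 40 (y) x 5 mm, juts out of the gate's robot side, level with the trough floor, nothing above or below it. It tilts with the gate: height 100 mm - 80 mm * sin(tilt), so about 120 mm at the start and 76 mm fully over.
- left_tab (a point): Top centre of the same tab at the left end of the gate.
- ball_front_center (a point): Centre of the steel ball nearer the gate: 36 mm diameter, 40 to 85 g, loose, polished and oiled (slippery), on the infeed channel, its centre 130 mm above the bench at the start.
- ball_rear_center (a point): Centre of the second, equal ball, behind the first one on the infeed channel, 38 to 64 mm farther from the gate.
- infeed_lip (a point): Middle of the floor edge where the balls drop 12 mm onto the gate. The infeed channel is level, open above, from here (stand x = 12 mm) to its open far end (x = 175 mm) at y = 0; floor 112 mm above the bench, 40 mm wide inside, rims 8 mm high (tops at 120 mm). The balls stay put on the level floor until pushed.
- right_tray (a point): Middle of the floor of the empty right tray, 8.5 mm above the bench, 207 mm to the right of the stand's origin. Inside about 114 mm (x) by 104 mm (y); walls 38 mm at the chute, 60 mm at the sides, 72 mm at the outer end. Its floor slopes slightly outward.
- left_tray (a point): The same point of the left tray, which is heaped with fixed balls of the same kind.
- offcut: Loose flat steel offcut 120 x 30 x 8 mm lying on the robot's side of the stand; to be left alone. Origin: centre of its underside.
- screwdriver: Loose screwdriver lying on the bench; to be left alone.
- collar: Loose steel collar, 48 mm diameter, 22 mm high, on the bench near the right tab; to be left alone. Origin: centre of its underside.
- wrench: Loose wrench lying to the left of the infeed channel; to be left alone.
- jar: Loose closed glass jar, 56 mm diameter, 80 mm high, standing to the right of the infeed channel; to be left alone. Origin: centre of its underside.
- can: Loose can, 60 mm diameter, 110 mm high, at the far right; to be left alone. Origin: centre of its underside.
- mug: Loose mug, 76 mm diameter, 85 mm high, at the far left; to be left alone. Origin: centre of its underside.
Things that resemble listed ones, but are neither listed nor needed, are in the scene too. What is shaped like the part that bears ball_rear_center but red or yellow is not meant.

How it is judged:
By the outcome, as a careful person would: the job done as asked, in the order asked, and still so for the second after the job is handed in, with the robot touching nothing.
It also fails if it takes over 40 s, if anything falls off the work surface, if the arm or the gripper's body presses on something with over 40 N, if the wrist force passes 120 N, or if a joint passes its speed limit or range.

## Robot

A 6-joint arm with a two-finger parallel gripper is mounted at the origin on the work surface. World frame = base frame: x ahead of the robot, y to its left, z up, the work surface at z = 0. Lengths are in m, angles in rad, forces in N, time in s.
With the tool pointing down it reaches from about 0.35 to 0.775 m from the base axis. Payload 5.5 kg.
Tool frame: the origin (TCP) lies at the very end of the fingers, on their centre line; the grasp point (between the pads) lies 19 mm behind it; z points along the fingers, y is the direction in which the jaws open and shut (so a half turn about z gives the same grasp; the last joint's range is limited). The gripper opens to 85 mm and grips with 20 to 120 N. Pads are 22 mm wide; open, the fingers measure 114 mm over their backs; the gripper's body (76 mm by 85 mm) begins 54 mm behind the grasp point. The pads swing forward as they close: fully open they stand 13 mm farther back than shut.
Start: joints at [-1.32, 0.313, 0.046, 1.304, 0, 1.431], TCP at [0.219, -0.532, 0.231] pointing down, gripper open.
Joint ranges: [-2.76, 2.76], [-0.86, 1.69], [-1.03, 1.26], [-2.2, 2.34], [-1.47, 1.5], [-3.14, 3.14]. Speed limits (rad/s): [2.57, 2.57, 3.14, 3.14, 3.14, 3.14].

## Interface

Orientations are given as a unit quaternion [w, x, y, z].
In Python, from workcell import get_state, read_camera, hand_in, find_in, silhouettes gives the robot as it stands. The module is installed in compiled form; this text tells all that it offers.
- The arm moves only by the tool send_rows, never from a script. Its argument "deltas" is a list that holds one entry, the list of rows, each a list of 6 numbers: the shift along the world's x, y, z in cm, then the turn, a rotation vector about the world's x, y, z in degrees. In form: [[[dx, dy, dz, wx, wy, wz], ...]]. A call has 1 to 12 rows; each row is the pose to reach, as a shift and turn from the pose commanded when the call began; what a row does not reach only later rows make up. A row lasts 1/10 s, in which the tool goes at most 50 mm and 8.59 degrees, less where a joint would pass 70% of its speed; a pose out of reach is approached as far as the arm can. A call with a gripper value outside its range is refused whole. "jaw" is the opening, from -1 (shut) to 1 (fully open), so that 0 is half open, set as the call begins (left out, the last holds). The fingers move at their own pace and stop on an object; "force" is the grip in N (left out, the last holds). Time passes only in rows, so rows that repeat a pose let the fingers close. It gives the time, the measured TCP pose, the force and the opening at its end, in the units of the state.
- get_state(): the state, without advancing time (a new reading comes with each control period).
- read_camera(name): name is "scene" or "top" or "wrist"; returns a dict with "img" (384x512x3 uint8, red, green, blue), "z_map" (384x512 float32, m along the optical axis (not along the pixel's ray), 0 where there is no reading), "vfov" (degrees; the focal length in pixels is half the picture's height over the tangent of half this angle, whatever the lens; pixels are square), "cx", "cy" (the principal point, pixels), "R" (3x3) and "t" (3): a world point X has camera coordinates R X + t; the wrist camera has in their place "hand_eye" (4x4, takes a point from camera to tool coordinates, whose origin is the TCP and whose axes are the flange's). Camera axes: x right, y down, z forward; pixel columns grow to the right and rows downward; lengths in m; the calibration is good to about 2 mm. A picture is of the moment at which its call begins: read the wrist's pose just before it.
- hand_in(): hands the job in, once; it reports no verdict.
Trained networks look in a picture, given as the dict that the camera call returned (one of the last four; its "shot" number tells which), for a name from the list of things; names that differ only in an ending like _2 or _b are one class to them, and where a whole thing is asked for, a point or a joint stands for the part that bears it (a point fixed in the world has none). Each returns a list of dicts, best first, with "conf" (0 to 1); they miss things now and then, are a little off and sometimes report something else, mostly with a low value. They report only what shows in the picture. A call takes as long as a camera call. They do not tell look-alikes from the thing itself.
- find_in(picture, thing): "box" ([centre column, centre row, width, height] in pixels, round what is visible of it).
- silhouettes(picture, thing): "mask" (384x512 bool, what is visible of it) and "box" ([centre column, centre row, width, height] in pixels, round what is visible of it).
The state is a dict: "clock": time; "joint_pos": joint angles; "qvel": joint speeds; "tau": joint torques, N m; "tcp_pos": TCP position; "orientation": TCP orientation; "wrist_force": force on the tool from outside, world axes, zero at the start; "ft_torque": the same for the moment, N m; "finger_gap": finger opening in m.
Only numpy, scipy, OpenCV 4.12 (cv2) and the standard library are available. Lean on these libraries where they do the work, as an engineer would, in place of code of your own. Each camera call takes 0.05 s, during which the arm holds its last target.

## Working session

There is one attempt and no reset: what is moved stays moved. The work goes in short steps, Python scripts to look and compute and a tool call to move; the robot and the scene stay as the last step left them, time stands still between calls to the robot, and variables do not carry over. Pictures are saved under pics/ and viewed, and the job is handed in when it is done.

Besides the shell and the picture viewer there is one more tool, called after "Call:" as name(argument=value, ...), one argument or row to a line, values as JSON. send_rows: Moves the arm, as the interface text tells. Its arguments: {"type":"object","properties":{"deltas":{"type":"array","items":{"type":"array","items":{"type":"array","items":{"type":"number"}}}},"jaw":{"type":"number"},"force":{"type":"number"}},"required":["deltas"]}

```bash
mkdir -p pics; cat > h.py <<'E'
import numpy as np, cv2
from workcell import *
def save(p,n): cv2.imwrite('pics/'+n,cv2.cvtColor(p['img'],cv2.COLOR_RGB2BGR))
def world(p):
    f=p['img'].shape[0]/2/np.tan(np.radians(p['vfov'])/2)
    z=p['z_map'];v,u=np.mgrid[0:z.shape[0],0:z.shape[1]]
    c=np.stack([(u-p['cx'])*z/f,(v-p['cy'])*z/f,z],-1)
    w=(c-p['t'])@p['R']
    w[z==0]=np.nan
    return w
E
python3 - <<'E'
from h import *
s=get_state();print(s)
for n in('scene','top'):
    p=read_camera(n);save(p,n+'1.png');np.save(n+'1.npy',world(p))
    for k in ['ball_front_center','right_tab','gate','stand','collar','jar']:
        print(n,k,[(np.round(d['box']),round(d['conf'],2)) for d in find_in(p,k)][:5])
E
```

```text
{'clock': 0.0, 'joint_pos': array([-1.31961867e+00,  3.14001779e-01,  4.49864550e-02,  1.30360080e+00,
        3.55756142e-05,  1.43118873e+00]), 'qvel': array([ 0.00013479, -0.00192942,  0.00059456,  0.00074545, -0.00178013,
       -0.00113359]), 'tau': array([-9.53018025e-04, -4.80625784e+01,  2.98532850e+01,  1.92800938e-02,
       -1.55814942e-04, -3.33930046e-06]), 'tcp_pos': array([ 0.21889586, -0.53115695,  0.23041115]), 'orientation': array([-9.09476834e-04,  9.80971113e-01,  1.94151609e-01, -3.29723711e-05]), 'wrist_force': array([ 0.05776482, -0.75552961,  0.22052219]), 'ft_torque': array([ 0.04879332, -0.01193107, -0.0082004 ]), 'finger_gap': 0.0854012581365488}
scene ball_front_center [(array([230., 204.,  20.,  15.]), 0.68)]
scene right_tab [(array([217., 195., 101.,  52.]), 0.68), (array([250., 151.,   7.,  43.]), 0.41)]
scene gate [(array([216., 194.,  96.,  54.]), 0.78)]
scene stand [(array([216., 219., 218., 141.]), 0.84), (array([194., 286.,  30.,  35.]), 0.62), (array([310., 242.,  75.,  34.]), 0.19)]
scene collar [(array([136., 217.,  18.,  21.]), 0.66)]
scene jar [(array([196., 287.,  31.,  38.]), 0.83)]
top ball_front_center [(array([296., 195.,  10.,  13.]), 0.67)]
top right_tab [(array([286., 219.,  85.,  62.]), 0.74)]
top gate [(array([289., 221.,  78.,  57.]), 0.71), (array([300., 174.,  17.,  14.]), 0.31)]
top stand [(array([289., 203., 200., 114.]), 0.89)]
top collar [(array([339., 274.,  18.,  15.]), 0.74), (array([174., 154.,  40.,  34.]), 0.46)]
top jar [(array([350., 181.,  27.,  26.]), 0.68), (array([292., 202., 200., 110.]), 0.54)]
```

View pics/scene1.png

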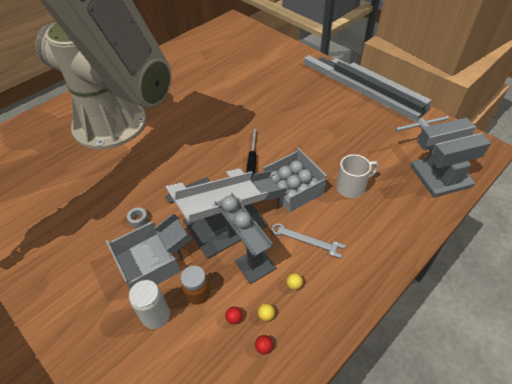

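View pics/top1.png

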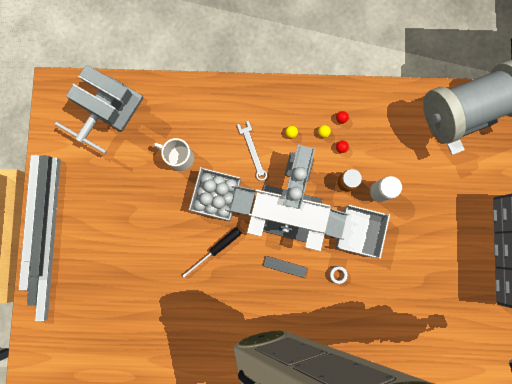

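```bash
python3 - <<'E'
import cv2
a=cv2.imread('pics/top1.png')[120:300,170:420];cv2.imwrite('pics/top1z.png',cv2.resize(a,None,fx=3.2,fy=3.2,interpolation=cv2.INTER_CUBIC)[:, :800])
a=cv2.imread('pics/scene1.png')[130:330,90:340];cv2.imwrite('pics/scene1z.png',cv2.resize(a,None,fx=3,fy=3,interpolation=cv2.INTER_CUBIC))
E
```

```text
(no output)
```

View pics/top1z.png

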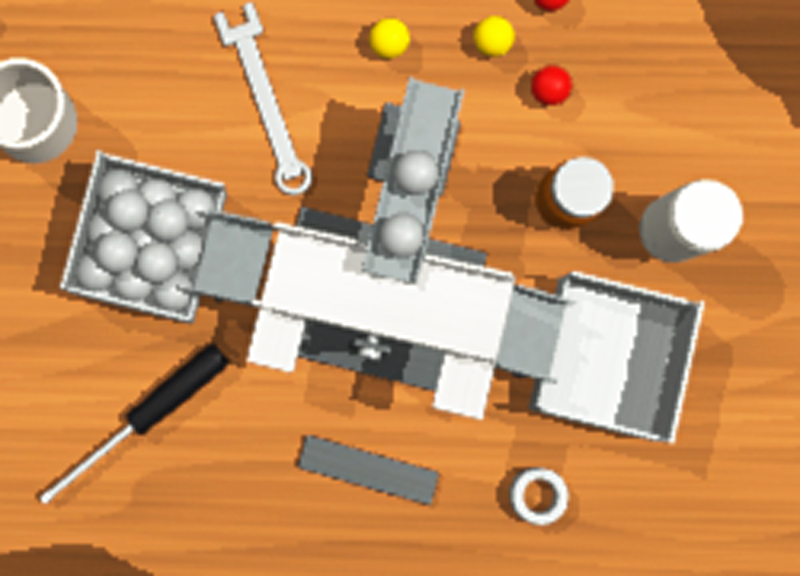

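View pics/scene1z.png

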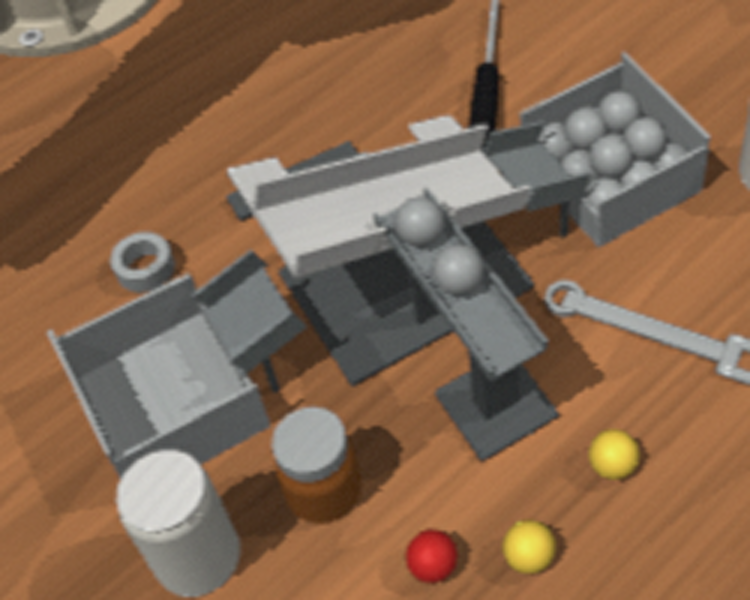

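The top view shows the gate's raised right tab at about (315,241), the front ball at (295,193), the rear ball at (300,174), and the channel's far end at about (305,148). Next I'll measure these in 3D.

```bash
python3 - <<'E'
from h import *
from scipy.optimize import least_squares
w=np.load('top1.npy')
for n,(u,v) in dict(rtab=(315,241),ltab=(255,226),b1=(295,193),b2=(300,174),chanend=(304,150),coll=(339,267),jar=(351,178),can=(390,187),rtray=(352,232),offc=(285,267),flo=(290,213)).items(): print(n,np.round(w[v,u],4))
def sph(w,u,v,r=8):
    q=w[v-r:v+r+1,u-r:u+r+1].reshape(-1,3);q=q[q[:,2]>0.13-0.002]
    q=q[(q[:,2]<.155)]
    f=lambda c:np.linalg.norm(q-c,axis=1)-.018
    r=least_squares(f,np.nanmedian(q,0)-[0,0,.012],loss='soft_l1',f_scale=.001);return r.x,len(q),np.abs(r.fun).mean()
print('top',sph(w,295,193),sph(w,300,174))
ws=np.load('scene1.npy');print('scene',sph(ws,230,203,11),sph(ws,243,219,11))
# tab region: points z 0.108-0.128
# fit gate plane by all points near; right tab pts
for nm,(u0,v0) in dict(r=(315,241),l=(255,226)).items():
    q=w[v0-9:v0+10,u0-9:u0+10].reshape(-1,3);q=q[q[:,2]>.06]
    rect=cv2.minAreaRect((q[:,:2]*1000).astype(np.float32));print(nm,rect,len(q),q[:,2].min(),q[:,2].max())
m=(w[...,2]>.107)&(w[...,2]<.125);vv,uu=np.mgrid[0:384,0:512];m&=(uu>288)&(uu<316)&(vv<190)&(vv>142)
q=w[m];print('chan',cv2.minAreaRect((q[:,:2]*1000).astype(np.float32)))
E
```

```text
rtab [ 0.4595 -0.0711  0.1235]
ltab [0.4948 0.0826 0.0819]
b1 [ 0.5776 -0.0159  0.1495]
b2 [ 0.6264 -0.0277  0.149 ]
chanend [ 0.6956 -0.0402  0.116 ]
coll [ 0.3915 -0.1504  0.0257]
jar [ 0.6295 -0.1696  0.0867]
can [ 0.6047 -0.2658  0.1121]
rtray [ 0.4885 -0.1884  0.013 ]
offc [ 0.3865 -0.0035  0.0095]
flo [ 0.5304 -0.0078  0.1013]
top (array([ 0.57976549, -0.01774499,  0.13091444]), 150, np.float64(0.001064108334472374)) (array([ 0.63060769, -0.028034  ,  0.13066597]), 152, np.float64(0.0010872071269177857))
scene (array([ 0.57865961, -0.01633482,  0.12959046]), 213, np.float64(0.0028636613319136454)) (array([ 0.62919232, -0.02687373,  0.12959208]), 217, np.float64(0.001256061474732463))
r ((463.2460632324219, -70.21762084960938), (38.785430908203125, 47.52581787109375), 77.45745849609375) 279 0.1153255527016921 0.14877943212461592
l ((497.2355651855469, 79.51329040527344), (38.695594787597656, 48.25110626220703), 77.45318603515625) 264 0.07027736339917867 0.1146366344758133
chan ((648.03369140625, -31.965728759765625), (46.01906967163086, 121.54842376708984), 77.24275970458984)
```

Call:
send_rows(
  deltas=[
    [[2,3.9,0,0,0,-3],[4,7.8,0,0,0,-6],[6,11.6,0,0,0,-9],[8.1,15.4,0,0,0,-12],[10.1,19.2,0,0,0,-15],[12.2,23,0,0,0,-18],[14.2,26.9,0,0,0,-21],[16.2,30.7,0,0,0,-24],[18.2,34.6,0,0,0,-27],[20.3,38.4,-1,0,0,-30],[22.3,42.2,-2,0,0,-33],[24.2,46.1,-3,0,0,-35]],
  ],
  jaw=-1,
  force=40,
)

```text
clock: 1.9
tcp_pos: [0.4619, -0.0691, 0.2014]
orientation: [0.0, 0.994, -0.111, 0.001]
wrist_force: [1.3, -1.5, -0.1]
finger_gap: 0.0001
```

Call:
send_rows(
  deltas=[
    [[0,0,-3,0,0,0],[0,0,-5,0,0,0],[0,0,-5,0,0,0]],
  ],
)

```text
clock: 2.2
tcp_pos: [0.4591, -0.0694, 0.1489]
orientation: [-0.0, 0.994, -0.109, -0.003]
wrist_force: [-0.7, -0.8, -0.1]
finger_gap: 0.0003
```

```bash
python3 - <<'E'
from h import *
s=get_state();print(s['tcp_pos'],s['orientation'],s['wrist_force'],s['finger_gap'])
p=read_camera('scene');save(p,'scene2.png')
a=cv2.imread('pics/scene2.png')[100:330,90:340];cv2.imwrite('pics/scene2z.png',cv2.resize(a,None,fx=2.6,fy=2.6,interpolation=cv2.INTER_CUBIC))
E
```

```text
[ 0.45912264 -0.06938706  0.14890823] [-4.76997587e-04  9.94024319e-01 -1.09128922e-01 -2.51073453e-03] [-0.73087008 -0.75520305 -0.07150934] 0.0003435534887870928
```

View pics/scene2z.png

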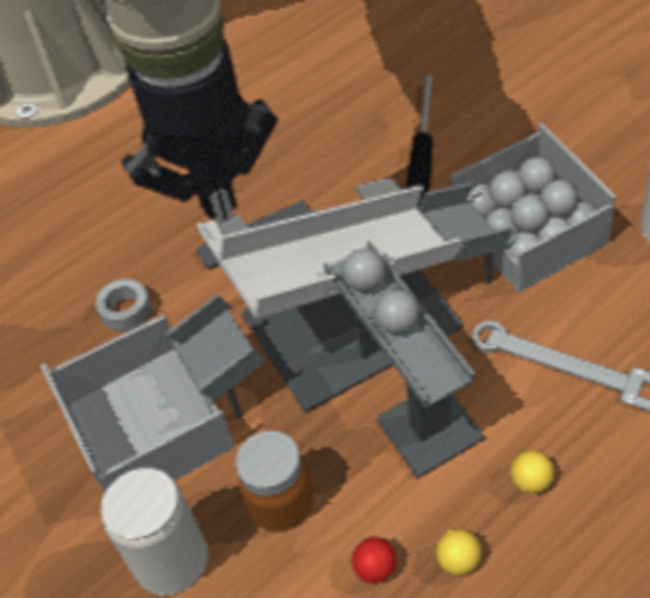

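The closed fingertip sits just above the right tab at about (222,205) in the zoomed picture, and nothing has been disturbed. Pressing now.

Call:
send_rows(
  deltas=[
    [[0.1,0,-1.5,0,0,0],[0.1,0,-2.3,0,0,0],[0.1,0,-3.0,0,0,0],[0.1,0,-3.7,0,0,0],[0.1,0,-4.4,0,0,0],[0.1,0,-5.1,0,0,0],[0.1,0,-5.7,0,0,0],[0.1,0,-6.2,0,0,0],[0.1,0,-6.5,0,0,0],[0.1,0,-6.5,0,0,0]],
  ],
)

```text
clock: 3.25
tcp_pos: [0.4615, -0.0704, 0.0857]
orientation: [-0.0, 0.994, -0.11, -0.001]
wrist_force: [-0.4, 0.0, 0.7]
finger_gap: 0.0001
```

Call:
send_rows(
  deltas=[
    [[0,0,-0.2,0,0,0],[0,0,-0.4,0,0,0],[0,0,-0.5,0,0,0],[0,0,-0.5,0,0,0]],
  ],
)

```text
clock: 3.65
tcp_pos: [0.4619, -0.0706, 0.0812]
orientation: [0.0, 0.994, -0.11, -0.0]
wrist_force: [2.0, 1.0, 0.3]
finger_gap: -0.0001
```

Call:
send_rows(
  deltas=[
    [[0,0,-0.1,0,0,0],[0,0,-0.2,0,0,0],[0,0,-0.2,0,0,0]],
  ],
)

```text
clock: 3.95
tcp_pos: [0.4621, -0.0707, 0.0792]
orientation: [0.0, 0.994, -0.11, 0.0]
wrist_force: [-0.1, 1.8, 0.7]
finger_gap: -0.0003
```

Call:
send_rows(
  deltas=[
    [[0,0,-0.1,0,0,0],[0,0,-0.2,0,0,0],[0,0,-0.2,0,0,0]],
  ],
)

```text
clock: 4.25
tcp_pos: [0.4622, -0.0707, 0.0775]
orientation: [0.0, 0.994, -0.11, 0.0]
wrist_force: [-0.4, 0.4, 2.7]
finger_gap: -0.0001
```

```bash
python3 - <<'E'
from h import *
s=get_state();print(s['tcp_pos'],s['orientation'],s['wrist_force'],s['finger_gap'])
p=read_camera('scene');save(p,'scene3.png')
a=cv2.imread('pics/scene3.png')[100:330,90:340];cv2.imwrite('pics/scene3z.png',cv2.resize(a,None,fx=2.6,fy=2.6,interpolation=cv2.INTER_CUBIC))
s=get_state();print(s['wrist_force'])
E
```

```text
[ 0.46222094 -0.07070174  0.07748754] [ 1.22759301e-05  9.93952931e-01 -1.09806789e-01  1.98207903e-04] [-0.38636445  0.42705379  2.70339425] -0.00013485626610412675
[-0.47437719  1.14470425  4.36171061]
```

View pics/scene3z.png

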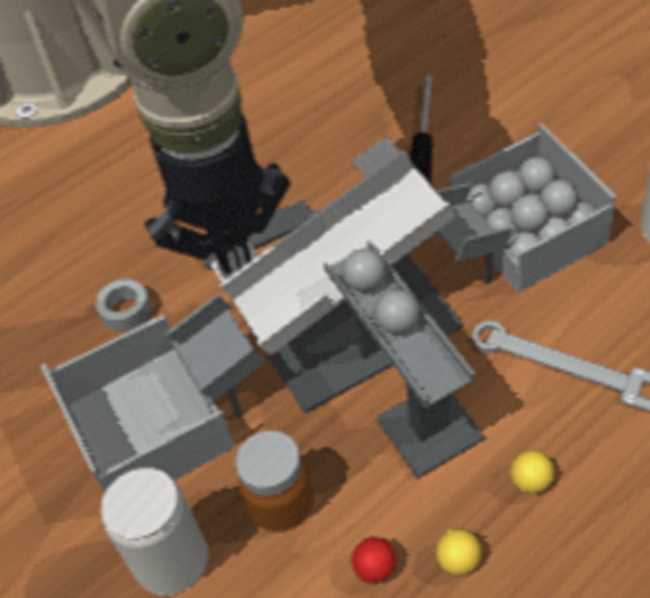

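The gate has rocked over to the right and the balls haven't moved. I'll press a little further to confirm it's on the stop.

Call:
send_rows(
  deltas=[
    [[0,0,-0.1,0,0,0],[0,0,-0.1,0,0,0],[0,0,-0.1,0,0,0]],
  ],
)

```text
clock: 4.6
tcp_pos: [0.4623, -0.0707, 0.0772]
orientation: [0.0, 0.994, -0.11, 0.0]
wrist_force: [-2.8, 2.1, 10.4]
finger_gap: 0.0001
```

Call:
send_rows(
  deltas=[
    [[0,0,-0.1,0,0,0],[0,0,-0.2,0,0,0],[0,0,-0.2,0,0,0]],
  ],
)

```text
clock: 4.9
tcp_pos: [0.4624, -0.0706, 0.0768]
orientation: [0.0, 0.994, -0.11, 0.001]
wrist_force: [-7.4, 2.6, 24.8]
finger_gap: 0.0001
```

Call:
send_rows(
  deltas=[
    [[0,0,1,0,0,0],[0,0,4,0,0,0],[0,0,8,0,0,0],[0,0,12.5,0,0,0],[4,0.6,13,0,0,0],[8,1.2,13,0,0,0],[12,1.9,13,0,0,0],[16,2.5,13,0,0,0],[20,3.1,13,0,0,0],[21.2,3.3,13,0,0,0],[21.2,3.3,13,0,0,0]],
  ],
)

```text
clock: 6.0
tcp_pos: [0.6729, -0.05, 0.2023]
orientation: [-0.005, 0.995, -0.098, -0.0]
wrist_force: [0.1, 0.2, 0.1]
finger_gap: -0.0001
```

```bash
python3 - <<'E'
from h import *
s=get_state();print(s['tcp_pos'],s['wrist_force'])
p=read_camera('scene');save(p,'scene4.png');ws=world(p)
a=cv2.imread('pics/scene4.png')[100:330,90:340];cv2.imwrite('pics/scene4z.png',cv2.resize(a,None,fx=2.6,fy=2.6,interpolation=cv2.INTER_CUBIC))
p=read_camera('top');save(p,'top4.png');w=world(p)
o=np.array([.5368,-.0079]);a=np.radians(-12.6);ex=np.array([np.cos(a),np.sin(a)]);ey=np.array([-ex[1],ex[0]])
for nm,W in(('scene',ws),('top',w)):
    d=W[...,:2]-o;x=d@ex;y=d@ey;z=W[...,2]
    m=(np.abs(x+10)<0.1)&(x>-.028)&(x<.0)&(np.abs(y)<.08)&(z>.06)&(z<.14)
    m&=(np.abs(y)>.03)
    if m.sum()>20: k=np.polyfit(y[m],z[m],1);print(nm,'floor tilt',np.arctan(k[0]),k[1],m.sum())
    m=(x>-.078)&(x<-.04)&(np.abs(y+.077)<.017)&(z>.04)&(z<.14);print('tab z',np.median(z[m]) if m.any() else None,m.sum())
E
```

```text
[ 0.67285174 -0.05004277  0.20225797] [0.13159563 0.15671106 0.13339327]
tab z 0.07550035202233053 101
tab z None 0
```

View pics/scene4z.png

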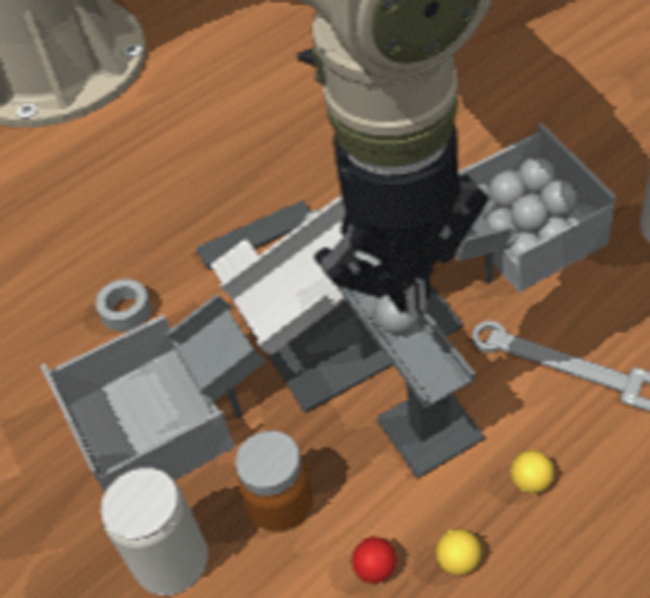

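The right tab now measures 75.5 mm, which matches the 76 mm expected fully over. I'll let the arm settle behind the rear ball.

Call:
send_rows(
  deltas=[
    [[0,0,0,0,0,0],[0,0,0,0,0,0]],
  ],
)

```text
clock: 6.3
tcp_pos: [0.6707, -0.05, 0.2048]
orientation: [-0.005, 0.995, -0.098, 0.0]
wrist_force: [0.9, 0.9, -0.1]
finger_gap: -0.0005
```

Call:
send_rows(
  deltas=[
    [[0.2,1.2,0,0,0,-1.3],[0.2,1.2,0,0,0,-1.3],[0.2,1.2,0,0,0,-1.3]],
  ],
)

```text
clock: 6.6
tcp_pos: [0.6712, -0.0487, 0.2047]
orientation: [-0.009, 0.995, -0.099, 0.001]
wrist_force: [-0.2, 0.4, -0.9]
finger_gap: 0.0002
```

```bash
python3 - <<'E'
from h import *
s=get_state();print({k:np.round(v,4) for k,v in s.items()})
E
```

```text
{'clock': np.float64(6.6), 'joint_pos': array([-0.1999,  0.5164,  0.2876,  1.3418,  0.0185,  3.1406]), 'qvel': array([0.0004, 0.0044, 0.0026, 0.0014, 0.0003, 0.0001]), 'tau': array([-1.52000e-02, -5.91835e+01,  2.99767e+01,  6.70000e-03,
        6.95000e-02,  0.00000e+00]), 'tcp_pos': array([ 0.6712, -0.0487,  0.2047]), 'orientation': array([-0.0092,  0.995 , -0.0993,  0.001 ]), 'wrist_force': array([-0.2471,  0.3595, -0.8679]), 'ft_torque': array([-0.0574,  0.0164,  0.0196]), 'finger_gap': np.float64(0.0002)}
```

Call:
send_rows(
  deltas=[
    [[0,0,0,0,0,8],[0,0,0,0,0,16],[0,0,0,0,0,24],[0,0,0,0,0,32],[0,0,0,0,0,40],[0,0,0,0,0,48],[0,0,0,0,0,56],[0,0,0,0,0,64],[0,0,0,0,0,72],[0,0,0,0,0,80],[0,0,0,0,0,88],[0,0,0,0,0,90]],
  ],
)

```text
clock: 7.8
tcp_pos: [0.6714, -0.0486, 0.2044]
orientation: [-0.007, 0.773, 0.635, -0.006]
wrist_force: [-1.0, -0.5, 0.6]
finger_gap: 0.0001
```

Call:
send_rows(
  deltas=[
    [[0,0,0,0,0,8],[0,0,0,0,0,16],[0,0,0,0,0,24],[0,0,0,0,0,32],[0,0,0,0,0,40],[0,0,0,0,0,48],[0,0,0,0,0,56],[0,0,0,0,0,64],[0,0,0,0,0,72],[0,0,0,0,0,80],[0,0,0,0,0,88],[0,0,0,0,0,90]],
  ],
)

```text
clock: 9.0
tcp_pos: [0.6714, -0.0486, 0.2044]
orientation: [-0.001, 0.097, 0.995, -0.009]
wrist_force: [-0.4, -0.2, 0.5]
finger_gap: -0.0001
```

```bash
python3 - <<'E'
from h import *
from scipy.spatial.transform import Rotation as R
s=get_state();q=s['orientation'];r=R.from_quat(q[[1,2,3,0]]);m=r.as_matrix();print(s['joint_pos'],s['tcp_pos'],m)
a=np.radians(-12.6+180);x=np.array([np.cos(a),np.sin(a),0]);z=np.array([0,0,-1]);T=np.stack([x,np.cross(z,x),z],1)
print(np.degrees((R.from_matrix(T)*r.inv()).as_rotvec()))
E
```

```text
[-0.18311409  0.51957404  0.29206373  1.34317054 -0.01846366  0.01188313] [ 0.6713536  -0.0486035   0.20442853] [[-9.81048546e-01  1.93734867e-01 -3.24836714e-03]
 [ 1.93761808e-01  9.80880233e-01 -1.81749668e-02]
 [-3.34865650e-04 -1.84599342e-02 -9.99829545e-01]]
[ 1.03903567 -0.19909108 -1.42738076]
```

Call:
send_rows(
  deltas=[
    [[0.2,1.0,0,1,-0.2,-1.4],[0.2,1.0,0,1,-0.2,-1.4],[0.2,1.0,0,1,-0.2,-1.4],[0.2,1.0,-2.5,1,-0.2,-1.4],[0.2,1.0,-5,1,-0.2,-1.4],[0.2,1.0,-6.5,1,-0.2,-1.4],[0.2,1.0,-6.5,1,-0.2,-1.4]],
  ],
)

```text
clock: 9.7
tcp_pos: [0.6715, -0.0386, 0.1364]
orientation: [-0.003, 0.111, 0.994, -0.0]
wrist_force: [0.3, 0.0, 0.2]
finger_gap: 0.0002
```

```bash
python3 - <<'E'
from h import *
s=get_state();print(s['tcp_pos'],s['orientation'],s['joint_pos'],s['wrist_force'])
p=read_camera('scene');save(p,'scene5.png')
a=cv2.imread('pics/scene5.png')[100:330,90:340];cv2.imwrite('pics/scene5z.png',cv2.resize(a,None,fx=2.6,fy=2.6,interpolation=cv2.INTER_CUBIC))
E
```

```text
[ 0.67153562 -0.03860432  0.13643476] [-2.64448882e-03  1.11290479e-01  9.93784340e-01 -3.48600087e-04] [-1.76172895e-01  5.45591704e-01  1.67991439e-01  1.19842895e+00
 -1.03743963e-03  4.68736194e-02] [0.3350719  0.04740297 0.15832824]
```

View pics/scene5z.png

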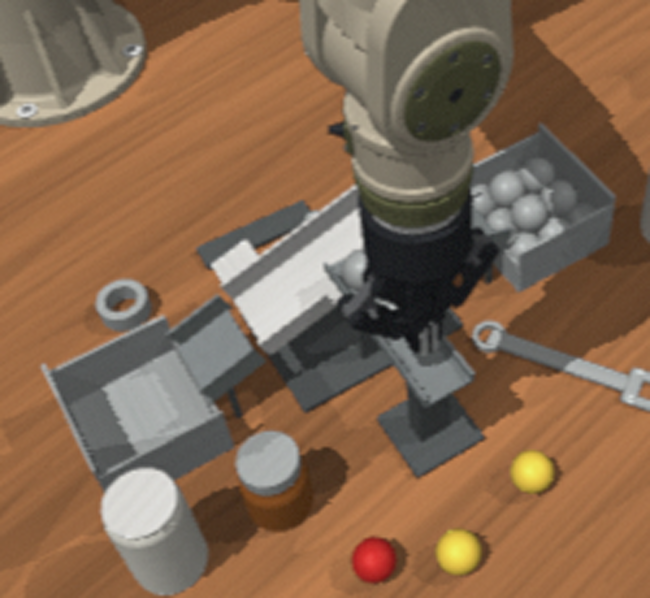

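The finger is behind the rear ball over the channel's far part and clear of everything. I'll lower it to ball-centre height.

Call:
send_rows(
  deltas=[
    [[0,0,-0.9,0,0,0],[0,0,-1.0,0,0,0],[0,0,-1.0,0,0,0]],
  ],
)

```text
clock: 10.05
tcp_pos: [0.6736, -0.0387, 0.1297]
orientation: [0.0, 0.111, 0.994, -0.0]
wrist_force: [-0.6, -0.5, 0.4]
finger_gap: -0.0003
```

Call:
send_rows(
  deltas=[
    [[-0.49,0.11,0,0,0,0],[-0.98,0.22,0,0,0,0],[-1.37,0.31,0,0,0,0],[-1.76,0.39,0,0,0,0],[-2.15,0.48,0,0,0,0],[-2.54,0.57,0,0,0,0],[-2.93,0.66,0,0,0,0],[-3.22,0.72,0,0,0,0],[-3.51,0.78,0,0,0,0]],
  ],
)

```text
clock: 10.95
tcp_pos: [0.6381, -0.0308, 0.1294]
orientation: [0.0, 0.111, 0.994, -0.0]
wrist_force: [0.5, 0.4, 1.1]
finger_gap: 0.0002
```

```bash
python3 - <<'E'
from h import *
s=get_state();print(s['tcp_pos'],s['orientation'],s['joint_pos'],s['wrist_force'])
p=read_camera('scene');save(p,'scene6.png')
a=cv2.imread('pics/scene6.png')[100:330,90:340];cv2.imwrite('pics/scene6z.png',cv2.resize(a,None,fx=2.6,fy=2.6,interpolation=cv2.INTER_CUBIC))
E
```

```text
[ 0.63811357 -0.0308037   0.12935771] [ 1.26198244e-05  1.11365127e-01  9.93779497e-01 -3.45550440e-04] [-1.73462990e-01  4.79772767e-01  4.23451761e-02  1.13330082e+00
 -6.88218249e-04  4.97302334e-02] [0.52175153 0.36457922 1.06494805]
```

View pics/scene6z.png

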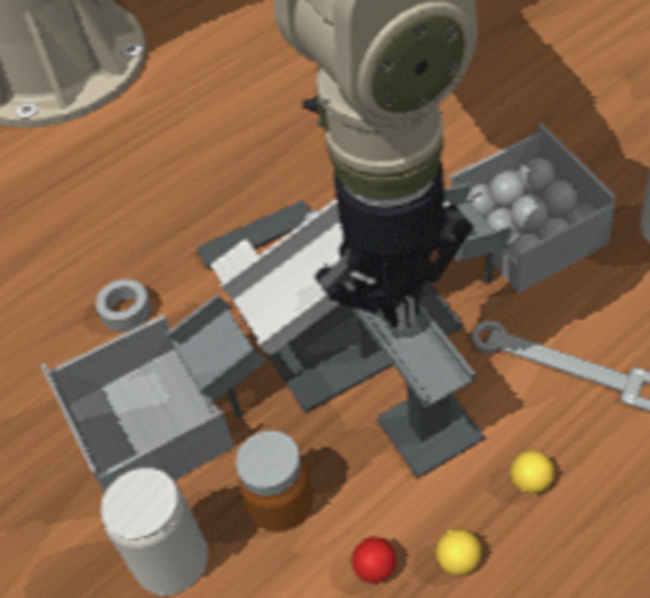

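Call:
send_rows(
  deltas=[
    [[-0.29,0.07,-0.2,0,0,0],[-0.59,0.13,-0.2,0,0,0],[-0.88,0.2,-0.2,0,0,0],[-1.17,0.26,-0.2,0,0,0],[-1.46,0.33,-0.2,0,0,0],[-1.76,0.39,-0.2,0,0,0],[-2.05,0.46,-0.2,0,0,0],[-2.34,0.52,-0.2,0,0,0],[-2.63,0.59,-0.2,0,0,0]],
  ],
)

```text
clock: 11.9
tcp_pos: [0.6118, -0.0249, 0.1274]
orientation: [0.0, 0.111, 0.994, -0.0]
wrist_force: [0.7, -0.0, 0.3]
finger_gap: -0.0002
```

```bash
python3 - <<'E'
from h import *
s=get_state();print(s['tcp_pos'],s['wrist_force'])
p=read_camera('scene');save(p,'scene7.png')
a=cv2.imread('pics/scene7.png')[100:330,90:340];cv2.imwrite('pics/scene7z.png',cv2.resize(a,None,fx=2.6,fy=2.6,interpolation=cv2.INTER_CUBIC))
E
```

```text
[ 0.61179481 -0.02488279  0.12738514] [ 0.71608571 -0.01869048  0.26137818]
```

View pics/scene7z.png

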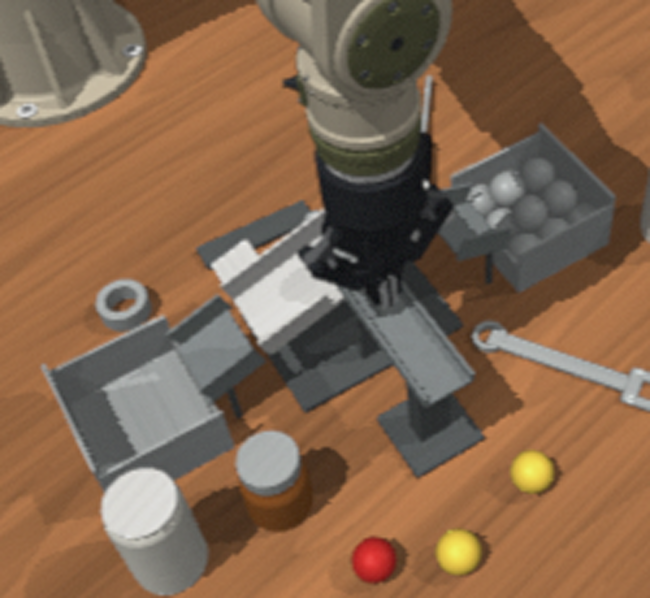

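Call:
send_rows(
  deltas=[
    [[-0.29,0.07,0,0,0,0],[-0.59,0.13,0,0,0,0],[-0.88,0.2,0,0,0,0],[-0.88,0.2,0,0,0,0],[-0.88,0.2,0,0,0,0],[-0.88,0.2,0,0,0,0],[-0.88,0.2,0,0,0,0]],
  ],
)

```text
clock: 12.65
tcp_pos: [0.6033, -0.0229, 0.1273]
orientation: [-0.0, 0.111, 0.994, -0.0]
wrist_force: [-0.6, 0.5, 0.7]
finger_gap: -0.0002
```

```bash
python3 - <<'E'
from h import *
s=get_state();print(s['tcp_pos'],s['wrist_force'])
p=read_camera('scene');save(p,'scene8.png')
a=cv2.imread('pics/scene8.png')[100:330,90:340];cv2.imwrite('pics/scene8z.png',cv2.resize(a,None,fx=2.6,fy=2.6,interpolation=cv2.INTER_CUBIC))
E
```

```text
[ 0.60329558 -0.02293649  0.12729723] [-0.63577985  0.45429978  0.65483614]
```

View pics/scene8z.png

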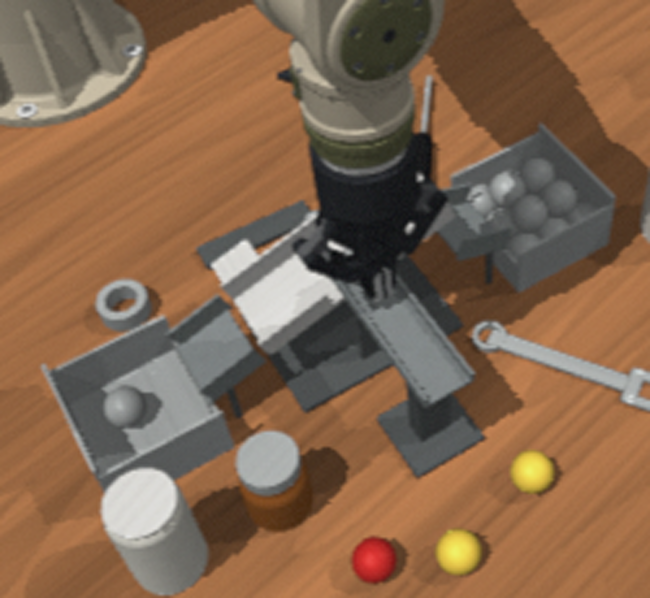

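The first ball is resting in the right tray, at about (125,407) in the zoomed picture. Pushing the second one.

Call:
send_rows(
  deltas=[
    [[-0.29,0.07,0,0,0,0],[-0.59,0.13,0,0,0,0],[-0.88,0.2,0,0,0,0],[-1.17,0.26,0,0,0,0],[-1.46,0.33,0,0,0,0],[-1.76,0.39,0,0,0,0],[-2.05,0.46,0,0,0,0],[-2.34,0.52,0,0,0,0],[-2.63,0.59,0,0,0,0],[-2.63,0.59,0,0,0,0],[-2.63,0.59,0,0,0,0],[-2.63,0.59,0,0,0,0]],
  ],
)

```text
clock: 13.9
tcp_pos: [0.5771, -0.0171, 0.1273]
orientation: [0.0, 0.111, 0.994, -0.0]
wrist_force: [-0.0, 0.1, 0.3]
finger_gap: 0.0002
```

```bash
python3 - <<'E'
from h import *
s=get_state();print(s['tcp_pos'],s['wrist_force'])
p=read_camera('scene');save(p,'scene9.png')
a=cv2.imread('pics/scene9.png')[100:330,90:340];cv2.imwrite('pics/scene9z.png',cv2.resize(a,None,fx=2.6,fy=2.6,interpolation=cv2.INTER_CUBIC))
E
```

```text
[ 0.57705731 -0.01707485  0.12733804] [-0.04904807  0.14312755  0.34975028]
```

View pics/scene9z.png

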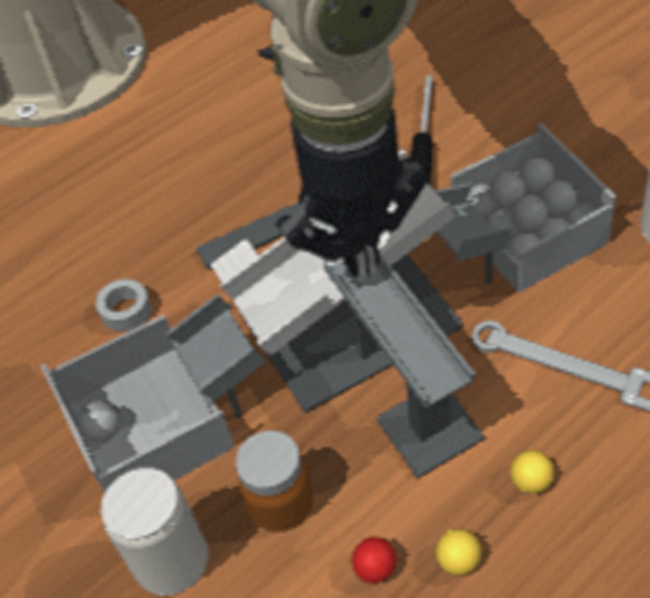

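Call:
send_rows(
  deltas=[
    [[-0.2,0.04,0,0,0,0],[-0.39,0.09,0,0,0,0],[-0.39,0.09,0,0,0,0],[-0.39,0.09,0,0,0,0],[-0.39,0.09,0,0,0,0],[-0.39,0.09,0,0,0,0]],
  ],
)

```text
clock: 14.55
tcp_pos: [0.5731, -0.0161, 0.1273]
orientation: [-0.0, 0.111, 0.994, -0.0]
wrist_force: [-0.3, -0.4, -0.3]
finger_gap: -0.0001
```

```bash
python3 - <<'E'
from h import *
s=get_state();print(s['tcp_pos'],s['wrist_force'])
p=read_camera('scene');save(p,'scene10.png')
a=cv2.imread('pics/scene10.png')[100:330,90:340];cv2.imwrite('pics/scene10z.png',cv2.resize(a,None,fx=2.6,fy=2.6,interpolation=cv2.INTER_CUBIC))
E
```

```text
[ 0.5730619  -0.01613651  0.12733191] [-0.2719161  -0.40691282 -0.31788325]
```

View pics/scene10z.png

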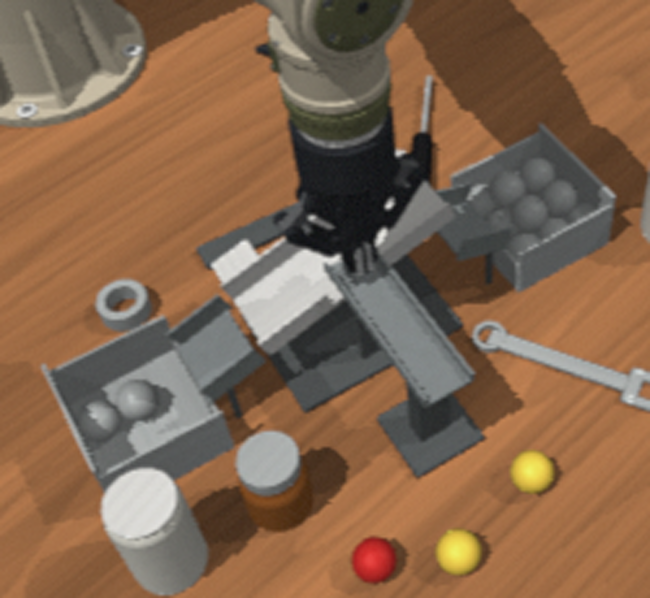

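Both balls are in the right tray, at about (100,418) and (137,400). I'll lift straight up so the robot touches nothing, then check.

Call:
send_rows(
  deltas=[
    [[0,0,2,0,0,0],[0,0,5,0,0,0],[0,0,9,0,0,0],[0,0,12,0,0,0],[2,0,14,0,0,0],[5,0,14,0,0,0],[9,0,14,0,0,0],[9,0,14,0,0,0],[9,0,14,0,0,0],[9,0,14,0,0,0]],
  ],
)

```text
clock: 15.6
tcp_pos: [0.6622, -0.016, 0.2673]
orientation: [-0.001, 0.111, 0.994, -0.0]
wrist_force: [-0.4, -0.7, -0.4]
finger_gap: 0.0004
```

```bash
python3 - <<'E'
from h import *
s=get_state();print(s['tcp_pos'],s['wrist_force'],s['joint_pos'],s['clock'])
p=read_camera('scene');save(p,'scene11.png');w=world(p)
o=np.array([.5368,-.0079]);a=np.radians(-12.6);ex=np.array([np.cos(a),np.sin(a)]);ey=np.array([-ex[1],ex[0]])
d=w[...,:2]-o;x=d@ex;y=d@ey;z=w[...,2]
m=(x>-.078)&(x<-.04)&(np.abs(y+.077)<.017)&(z>.04)&(z<.14);print('tab z',np.median(z[m]),m.sum())
for k in ['collar','jar','can','mug','wrench','screwdriver','offcut']: print(k,[np.round(q['box']) for q in find_in(p,k)[:1]])
a=cv2.imread('pics/scene11.png')[100:330,90:340];cv2.imwrite('pics/scene11z.png',cv2.resize(a,None,fx=2.6,fy=2.6,interpolation=cv2.INTER_CUBIC))
p=read_camera('top');save(p,'top11.png')
print(np.abs(cv2.imread('pics/scene11.png').astype(int)[200:330,110:200]-cv2.imread('pics/scene1.png')[200:330,110:200]).mean())
E
```

```text
[ 0.66219762 -0.01602008  0.26726292] [-0.38449527 -0.68301712 -0.35506307] [-1.44943754e-01  4.92516477e-01  4.00866551e-01  1.48021824e+00
 -6.87563149e-04  7.81756062e-02] 15.6
tab z 0.07565802130741037 97
collar [array([136., 218.,  20.,  20.])]
jar [array([195., 287.,  32.,  38.])]
can [array([150., 305.,  36.,  45.])]
mug [array([358., 175.,  44.,  44.])]
wrench [array([310., 242.,  73.,  30.])]
screwdriver [array([356., 179.,  42.,  46.])]
offcut [array([188., 190.,  43.,  27.])]
11.018119658119659
```

View pics/scene11z.png

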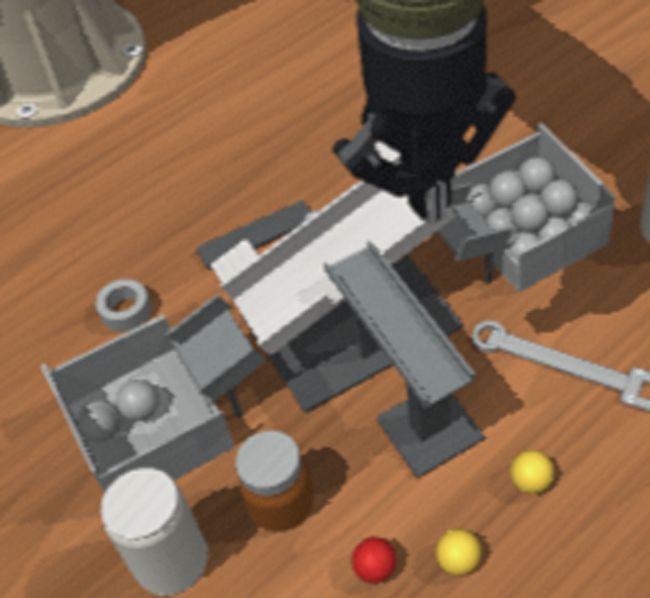

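View pics/top11.png

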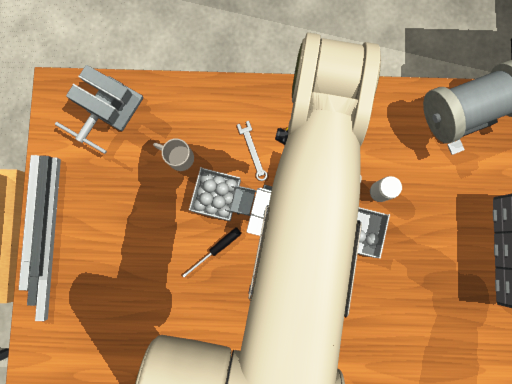

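The gate is still fully over, both balls are at rest in the right tray, the other items are where they were, and the arm is clear. Handing in.

```bash
python3 -c "
from workcell import hand_in
print(hand_in())"
```

```text
the job is handed in; nothing more can be done
None
```

The job is done and handed in at about 15.7 s. The gate is fully over to the right and both balls are in the right tray.

**What I did:** I pressed the right tab down with the closed fingertip until the gate met its stop, with about 25 N measured at the wrist at the end. I then pushed the rear ball along the channel so that both dropped one after the other onto the gate and rolled into the tray by themselves. I did not lift either ball or touch one after it had left the channel. Afterwards I raised the arm clear.

**Last checks:**
- **Gate:** the right tab measured 75.7 mm high, against 76 mm expected fully over.
- **Balls:** both showed in the right tray in the last picture, and the channel and gate were empty.
- **Other things:** the collar, jar, can and wrench showed in their starting places. The mug, screwdriver and offcut looked undisturbed.

**Failed or inconclusive:**
- **Last joint:** it came up against the end of its range (about 3.1406 rad) on the way to the channel, which stopped the arm about 1 cm short. I turned the tool half round before pushing. The stated limit is 3.14, so this reading is right at it, and I can't tell whether it counts as passing the range.
- **Gate floor tilt:** the check from the pictures gave no reading, so the gate position rests on the tab height and the stop force.
- **Screwdriver:** in the last picture the network reported the mug in its place. I checked it by eye in the top view.

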